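Unpin the parts tray and hold it up level

ROBOT

A 6-joint arm with a two-finger parallel gripper is mounted at the origin on the work surface. World frame = base frame: x ahead of the robot, y to its left, z up, the work surface at z = 0. Lengths are in m, angles in rad, forces in N, time in s.
With the tool pointing down it reaches from about 0.25 to 0.775 m from the base axis. Payload 8.9 kg.
Tool frame: the origin (TCP) lies between the finger pads; the fingertips stand 14 mm ahead of it and the grasp point (between the pads) lies 5 mm behind it (tips_ahead is the distance from the TCP to the fingertips, in m); z points along the fingers, x is the direction in which the jaws open and shut, and the axes are right-handed (so a half turn about z gives the same grasp; the last joint's range is limited). The gripper opens to 85 mm and grips with 20 to 120 N. Pads are 22 mm wide; open, the fingers measure 114 mm over their backs; the gripper's body (76 mm by 85 mm) begins 54 mm behind the grasp point. The pads swing forward as they close: fully open they stand 13 mm farther back than shut.
Start: joints at [-1.284, 0.291, -0.153, 1.127, 0, 1.431], TCP at [0.217, -0.478, 0.245] pointing down, gripper open.
Joint ranges: [-2.52, 2.52], [-0.91, 1.74], [-1.3, 1.37], [-1.96, 2.02], [-1.52, 1.47], [-3.14, 3.14]. Speed limits (rad/s): [2.22, 2.22, 2.79, 3.14, 3.14, 3.14].

INTERFACE

Orientations are given as a rotation vector (axis times angle).
In Python, from cell import goto, move_linear, set_joints, gripper_to, hold, solve_ik, snapshot, get_calibration, IKError, finish_job, get_t, get_joints, get_qd, get_effort, get_ee_pos, get_tool_rot, get_force, get_moment, get_opening, tips_ahead gives the robot as it stands. Calls block until the motion is done:
- goto(position, orientation): joint-space move of the TCP to a pose.
- move_linear(position, rot=None, feed=0.15): straight line of the TCP; rot=None keeps the orientation; feed is the mean speed in m/s.
- set_joints(angles): joint-space move.
- gripper_to(opening): finger opening in m; the grip force is fixed at half the most; returns when the fingers have stopped.
- hold(seconds).
- solve_ik(position, orientation): joint angles nearest the present ones, or None.
- snapshot(name): name is "scene" or "top" or "wrist"; returns (picture, depth): 420x560x3 uint8, red, green, blue; 420x560 float32, m along the optical axis (not along the pixel's ray), 0 where there is no reading.
- get_calibration(name): a dict with "vertical_fov" (degrees; the focal length in pixels is half the picture's height over the tangent of half this angle, whatever the lens; pixels are square), "cx", "cy" (the principal point, pixels), "R" (3x3) and "t" (3): a world point X has camera coordinates R X + t; the wrist camera has in their place "tool_from_camera" (4x4, takes a point from camera to tool coordinates, whose origin is the TCP and whose axes are the tool frame's). Camera axes: x right, y down, z forward; pixel columns grow to the right and rows downward; lengths in m; the calibration is good to about 2 mm. A picture is of the moment at which its call begins: read the wrist's pose just before it. get_calibration takes no time and is no camera call.
A pose or a line that the arm cannot do raises IKError and nothing moves.
- finish_job(): hands the job in, once; it reports no verdict.
Readings, each from a call of its own:
- get_t(): time.
- get_joints(): joint angles.
- get_qd(): joint speeds.
- get_effort(): joint torques, N m.
- get_ee_pos(): TCP position.
- get_tool_rot(): TCP orientation.
- get_force(): force on the tool from outside, world axes, zero at the start.
- get_moment(): the same for the moment, N m.
- get_opening(): finger opening in m.
Only numpy, scipy, OpenCV 4.12 (cv2) and the standard library are available. Lean on these libraries where they do the work, as an engineer would, in place of code of your own. Each camera call takes 0.05 s, during which the arm holds its last target.

TASK

Free the blue parts tray from its dock: draw the red-knobbed locking pin straight out of its post, lay it to rest in the yellow notch beside it and let go of it. Then lift the tray by its wooden handle about 10 cm above the dock, keeping it level all the way so the open compartments don't spill, and finish while still holding it there, steady and level, for me to take. Leave the jar, screwdriver and cardboard bin where they are.

Things in the scene. Friction and masses are not known exactly. Their poses are not given: they have to be found in the camera images.
- dock: Steel dock fixed to the bench, plate 200 x 186 x 12 mm; origin on the bench under the tray's middle, z up. x runs along the tray's handle (-x points away from the robot, within 0.35 rad), y along the pin; the pin side, -y, is on the robot's left. Corner stops 13 mm high hold the tray with 3 mm play. At y -104 to -78 mm stand a bored aluminium post (44 mm wide, top 80 mm above bench) and a yellow notched post.
- bore (a point): Mouth of the 11.5 mm bore in the aluminium post, on its outer (-y) face, 60 mm above the bench, axes as the dock's. The pin slides out easily, straight along the dock's -y; 45 mm of travel takes it out of the bore.
- notch (a point): Where the axis of the parked pin lies in the yellow post: 68 mm from the bore towards the dock's -x, 60 mm above the bench, mid-way through the post's 26 mm depth along y; axes as the dock's. The notch is a 13 mm wide U, open upwards and at both y ends, bottom 5 mm below this point, walls straight to 8 mm above it, then flared to the top 18 mm above it.
- pin_knob (a point): Centre of the red round knob (24 mm diameter, 34 mm long, axis level) of the loose 45 g pin. Pin's y axis points from knob to shaft tip; x and z may be turned about it. Shaft: 10 mm rod, 43 mm long, from the knob's inner face. At the start that face is 2 to 4 mm off the post. The pin balances on its shaft 13 mm from that face, so park it with the face within a few mm of the yellow post's -y face.
- pin_shaft (a point): Middle of the pin's steel shaft, on its axis, 38.5 mm from the knob centre towards the tip; y axis as for the knob.
- pin: The locking pin as a whole; origin on its axis at the knob's inner face, where the shaft begins.
- tray_handle (a point): Centre of the dark wooden handle bar of the blue open parts tray: bar 160 mm long along the tray's x (the dock's x at the start), 16 mm wide, 24 mm tall, its middle 140 mm above the tray's underside (152 mm above the bench at the start), 73 mm free below the bar. The tray's mass (0.4 to 0.75 kg) is centred under this point.
- tray_base (a point): Centre of the tray's underside; tray 170 x 120 mm, walls 55 mm high, z up when level; 12 mm above the bench at the start. A bored lug on its -y side takes the pin's tip, so the tray cannot rise while the pin is in.
- tray: The tray as a whole; origin at the centre of its underside, the same point as tray_base.
- jar_mid (a point): Amber closed jar with white cap, 66 mm diameter, 95 mm high, standing on the bench; point half-way up. Bystander.
- driver_grip (a point): Screwdriver with green handle lying on the bench; point in the handle. Bystander.
- bin_mid (a point): Small open cardboard bin, 100 x 75 x 50 mm, on the bench; point half-way up. Bystander.
Mind the look-alikes: they are no part of the job. Of the things that look like the tray, the smallest one is meant.

How it is judged:
On the way, in this order (a step that is already met when the one before it is completed fails the run):
1. the pin is drawn clear of the bore, held in the fingers (y of pin_shaft in the frame of dock below -0.127 m and contact force between pin and the fingers above 0.5 N), for 0.1 s.
2. the pin lies in the yellow notch, let go (x of pin_shaft in the frame of notch between -0.005 and 0.005 m and y of pin_shaft in the frame of notch between -0.014 and 0.014 m and z of pin_shaft in the frame of notch between -0.004 and 0.004 m and angle between the y axis of pin_shaft and the y axis of notch, either way round below 0.15 rad and contact force between pin and the fingers below 0.1 N and linear speed of pin below 0.02 m/s), for 0.3 s.
3. the tray is lifted clear of the dock (height (world z) of tray_base between 0.072 and 0.182 m and contact force between tray and dock below 0.1 N), for 0.2 s.
At the end, for the whole second after the job is handed in: Tray underside 60 to 170 mm above the dock plate, within 0.1 rad of level, still (0.03 m/s, 0.2 rad/s), carried by the fingers alone; pin untouched in the notch (shaft middle within 5 mm across, 14 mm along, 4 mm in height of the notch point, aligned within 0.15 rad) (all of step 3 and angle between tray_base's own z axis and vertical below 0.1 rad and linear speed of tray below 0.03 m/s and angular speed of tray below 0.2 rad/s and contact force between tray and the fingers above 2 N and contact force between tray and pin below 0.1 N and x of pin_shaft in the frame of notch between -0.005 and 0.005 m and y of pin_shaft in the frame of notch between -0.014 and 0.014 m and z of pin_shaft in the frame of notch between -0.004 and 0.004 m and angle between the y axis of pin_shaft and the y axis of notch, either way round below 0.15 rad and contact force between pin and the fingers below 0.1 N); the arm keeps its last pose, push and grip.
It fails at once if the tray is tipped more than 0.3 rad (angle between tray_base's own z axis and vertical above 0.3 rad).
It fails at once if the jar is pushed away by more than 30 mm (distance of jar_mid from where it was at the start of the episode above 0.03 m).
It fails at once if the screwdriver is pushed away by more than 30 mm (distance of driver_grip from where it was at the start of the episode above 0.03 m).
It fails at once if the cardboard bin is pushed away by more than 30 mm (distance of bin_mid from where it was at the start of the episode above 0.03 m).
It also fails if it takes over 50 s, if anything falls off the work surface, if the arm or the gripper's body presses on something with over 40 N, if the wrist force passes 120 N, or if a joint passes its speed limit or range.

## Working session

There is one attempt and no reset: what is moved stays moved. The work goes in short steps, each a Python script; the robot and the scene stay as the last script left them, time stands still between calls to the robot, and variables do not carry over. Pictures are saved under pics/ and viewed, and the job is handed in when it is done.

```bash
ls; mkdir -p pics; python3 - <<'E'
from cell import *
import cv2,numpy as np
for n in ["scene","top","wrist"]:
    p,d=snapshot(n); cv2.imwrite(f"pics/{n}0.png",p[:,:,::-1]); np.save(f"{n}0.npy",d)
    print(n,get_calibration(n))
print(get_t(),get_ee_pos(),get_tool_rot(),get_opening(),tips_ahead if not callable(tips_ahead) else tips_ahead())
E
```

```text
pics
scene {'vertical_fov': 55.85179986230651, 'cx': 275.9914913349495, 'cy': 207.56511583087797, 'R': array([[ 0.01217563,  0.99978303,  0.01690112],
       [ 0.56495102,  0.00706792, -0.82509417],
       [-0.82503461,  0.01959434, -0.56474239]]), 't': array([-0.0160501 , -0.22596674,  1.53644829])}
top {'vertical_fov': 57.83307559992045, 'cx': 277.34084479608345, 'cy': 212.06912099537735, 'R': array([[ 0.02464295, -0.99969401, -0.00214682],
       [-0.98063905, -0.02375581, -0.19437775],
       [ 0.19426727,  0.0068953 , -0.9809244 ]]), 't': array([-0.02359037,  0.60105208,  0.97274923])}
wrist {'vertical_fov': 67.12462220042899, 'cx': 274.38105743101164, 'cy': 207.25819923833114, 'tool_from_camera': array([[ 9.99999508e-01, -9.37677525e-04,  3.23474011e-04,
        -2.79087995e-04],
       [ 8.11614378e-04,  9.60981423e-01,  2.76611723e-01,
        -7.09903415e-02],
       [-5.70225112e-04, -2.76611325e-01,  9.60981711e-01,
        -1.29490782e-01],
       [ 0.00000000e+00,  0.00000000e+00,  0.00000000e+00,
         1.00000000e+00]])}
0.15 [ 0.21676949 -0.47782165  0.24486603] [-2.64012785e+00  1.70157212e+00  1.16475160e-03] 0.08572501625246434 0.014
```

View pics/scene0.png

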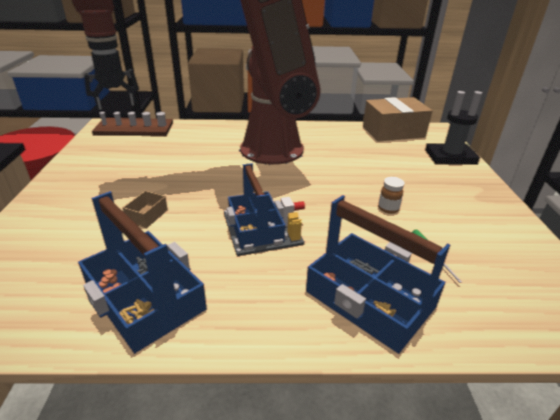

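View pics/top0.png

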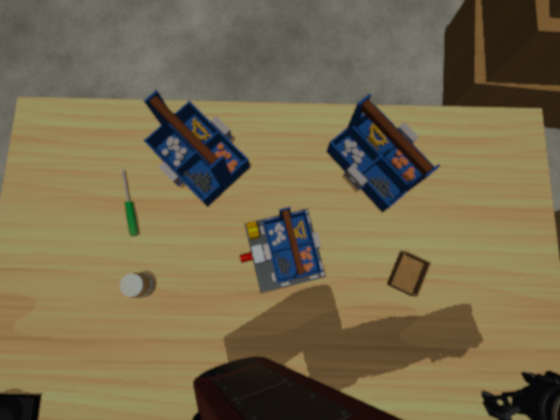

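View pics/wrist0.png

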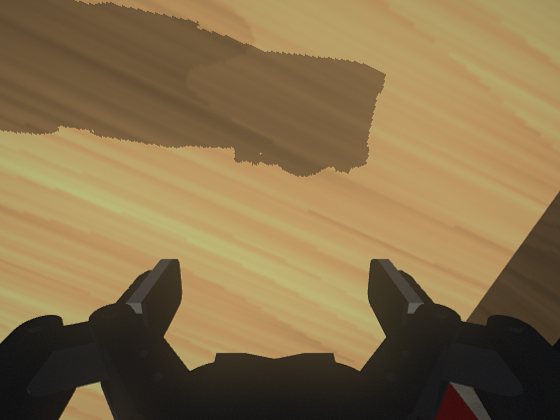

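The docked, smallest tray is in the middle (top view about (290,248)). The red knob is at top (247,258) and scene (298,206), the yellow post at top (253,230) and scene (294,228). The two larger trays are decoys. Next I locate the colours.

```bash
cat > h.py <<'E'
from cell import *
import cv2,numpy as np
from scipy.spatial.transform import Rotation as Rn
def cam(n,ee=None):
    c=get_calibration(n); f=210/np.tan(np.radians(c["vertical_fov"])/2)
    if n=="wrist":
        p,r=ee; T=np.eye(4);T[:3,:3]=Rn.from_rotvec(r).as_matrix();T[:3,3]=p
        W=T@c["tool_from_camera"]; return f,c["cx"],c["cy"],W[:3,:3],W[:3,3]
    R=np.array(c["R"]);return f,c["cx"],c["cy"],R.T,-R.T@np.array(c["t"])
def ray(C,u,v):
    f,cx,cy,R,o=C; return o,R@np.array([(u-cx)/f,(v-cy)/f,1.])
def onz(C,u,v,z):
    o,d=ray(C,u,v);return o+d*(z-o[2])/d[2]
def dep(C,u,v,d):
    o,r=ray(C,u,v);return o+r*d
def proj(C,X):
    f,cx,cy,R,o=C; q=R.T@(np.asarray(X)-o);return np.array([cx+f*q[0]/q[2],cy+f*q[1]/q[2]])
def masks(p):
    h=cv2.cvtColor(p,cv2.COLOR_RGB2HSV);H,S,V=[h[:,:,i].astype(int) for i in range(3)]
    return dict(red=((H<6)|(H>174))&(S>180)&(V>120),yel=(H>20)&(H<30)&(S>190)&(V>120),
      blue=(H>100)&(H<120)&(S>150)&(V>40),wood=(H<14)&(S>120)&(V<150)&(V>40))
def cloud(C,d,m):
    v,u=np.nonzero(m&(d>0)); f,cx,cy,R,o=C
    z=d[v,u];return np.c_[(u-cx)/f*z,(v-cy)/f*z,z]@R.T+o
def tri(a,b):
    A=np.zeros((3,3));B=np.zeros(3)
    for o,d in (a,b):
        d=d/np.linalg.norm(d);P=np.eye(3)-np.outer(d,d);A+=P;B+=P@o
    return np.linalg.solve(A,B)
E
python3 - <<'E'
from h import *
for n in["top","scene"]:
    p=cv2.imread(f"pics/{n}0.png")[:,:,::-1].copy();d=np.load(f"{n}0.npy");C=cam(n)
    for k,m in masks(p).items():
        nb,l,s,c=cv2.connectedComponentsWithStats(m.astype(np.uint8))
        for i in range(1,nb):
            if s[i,4]>15:
                P=cloud(C,d,l==i)
                if len(P): print(n,k,s[i],c[i].round(1),P.mean(0).round(3),P.min(0).round(3),P.max(0).round(3))
p=cv2.imread("pics/top0.png");cv2.imwrite("pics/topz.png",cv2.resize(p[190:310,220:340],(600,600),interpolation=2))
p=cv2.imread("pics/scene0.png");cv2.imwrite("pics/scz.png",cv2.resize(p[150:270,210:330],(600,600),interpolation=2))
E
```

```text
top red [241 254  11   7  61] [245.9 257. ] [0.477 0.07  0.071] [0.469 0.057 0.067] [0.485 0.084 0.076]
top yel [247 222  11  15 129] [252.  228.8] [0.553 0.057 0.068] [0.532 0.043 0.012] [0.58  0.071 0.081]
top blue [146  92  11  10  27] [150.8  96.6] [0.848 0.304 0.22 ] [0.836 0.292 0.216] [0.86  0.315 0.223]
top blue [358  96  11  10  26] [362.5 101. ] [ 0.848 -0.209  0.221] [ 0.837 -0.222  0.215] [ 0.86  -0.198  0.224]
top blue [177 103  70  73 591] [216.  137.4] [0.819 0.173 0.043] [0.697 0.08  0.   ] [0.906 0.281 0.088]
top blue [ 351  118   71   89 1588] [381.  164.5] [ 0.754 -0.302  0.028] [ 0.624 -0.423  0.001] [ 0.902 -0.207  0.194]
top blue [ 146  123   84   78 1291] [189.9 164.1] [0.739 0.244 0.04 ] [ 0.626  0.12  -0.   ] [0.846 0.36  0.225]
top blue [330 129  24  36 260] [341.9 146.9] [ 0.799 -0.189  0.041] [ 0.737 -0.226  0.001] [ 0.848 -0.151  0.084]
top blue [211 144   6   8  28] [213.5 148. ] [0.798 0.184 0.011] [0.791 0.177 0.003] [0.806 0.191 0.024]
top blue [ 264  212   56   70 1255] [290.3 247.7] [ 0.509 -0.047  0.03 ] [ 0.417 -0.124  0.01 ] [0.602 0.026 0.17 ]
t
[... 2794 characters left out ...]
  0.01 ] [ 0.114 -0.036  0.017]
scene wood [247 166  16  28 156] [253.9 180.5] [ 0.516 -0.05   0.164] [ 0.44  -0.071  0.159] [ 0.58  -0.028  0.166]
scene wood [382 188  20  11 116] [391.2 193.6] [0.421 0.347 0.067] [0.398 0.324 0.055] [0.432 0.378 0.077]
scene wood [100 197  56  54 744] [127.3 224.2] [ 0.774 -0.287  0.216] [ 0.494 -0.388  0.003] [ 0.851 -0.216  0.22 ]
scene wood [339 201 102  55 895] [389.1 227.6] [0.778 0.223 0.214] [0.691 0.137 0.192] [0.851 0.303 0.22 ]
scene wood [295 206  10   4  30] [299.1 207.3] [0.486 0.073 0.06 ] [0.481 0.062 0.054] [0.491 0.088 0.067]
scene wood [102 270  14  17  75] [110.7 277.7] [ 0.729 -0.374  0.026] [ 0.708 -0.389  0.018] [ 0.748 -0.365  0.034]
```

View pics/topz.png

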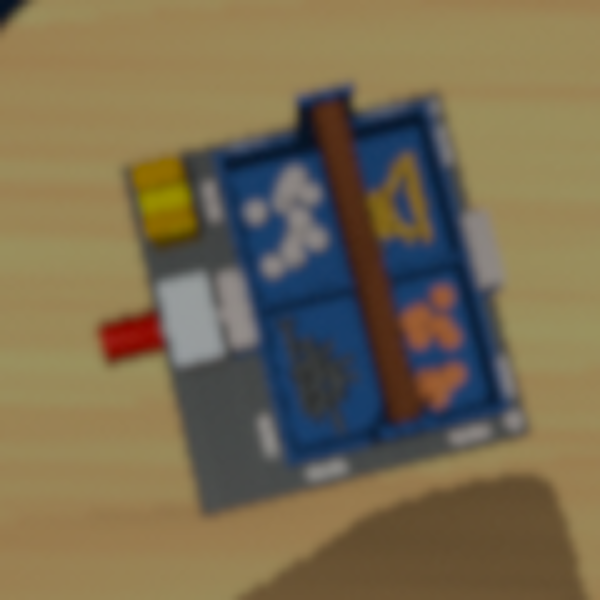

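View pics/scz.png

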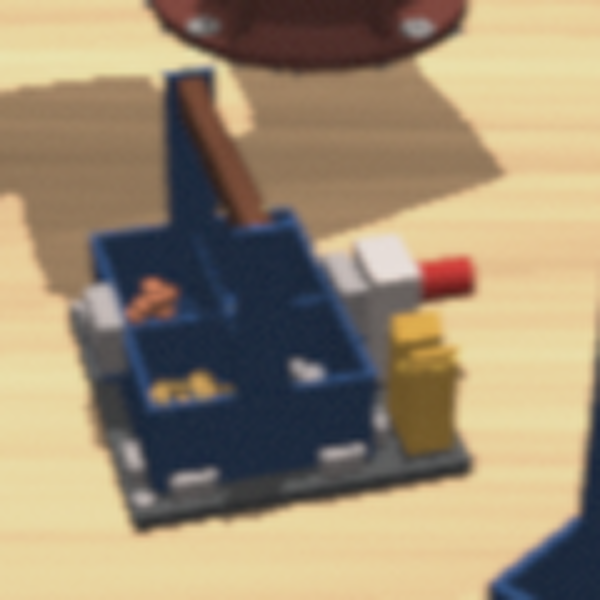

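Coarse estimate: knob at about (0.477, 0.070, 0.06), dock yaw about 0.24 rad. I'll hover with the wrist camera over the posts for a close measurement.

```bash
cat >> h.py <<'E'
def dockR(yaw):  # columns: dock axes in world; -x dock=(cos,sin)
    c,s=np.cos(yaw),np.sin(yaw); return np.array([[-c,s,0],[-s,-c,0],[0,0,1.]])
def toolrot(yaw):
    D=dockR(yaw); return Rn.from_matrix(np.c_[-D[:,0],D[:,1],-D[:,2]]).as_rotvec()
def shot(name):
    ee=(get_ee_pos(),get_tool_rot()); p,d=snapshot("wrist")
    cv2.imwrite(f"pics/{name}.png",p[:,:,::-1]); np.savez(f"{name}.npz",d=d,p=p,ee=np.array(ee))
def load(name):
    z=np.load(f"{name}.npz"); return z["p"],z["d"],cam("wrist",z["ee"])
E
python3 - <<'E'
from h import *
yaw=.24
goto([.44,-.30,.30],toolrot(yaw))
D=dockR(yaw); k=np.array([.477,.07,0])
p=k+D@np.array([-.03,.03,0]); p[2]=.25
goto(p,toolrot(yaw)); hold(.3); shot("w1"); print(get_t(),get_ee_pos(),get_joints())
E
```

```text
2.9667 [0.51334285 0.0474927  0.25003549] [-4.96168510e-02  2.70055151e-01 -1.69184594e-01  1.13151523e+00
 -1.85164279e-05  1.28206520e+00]
```

View pics/w1.png

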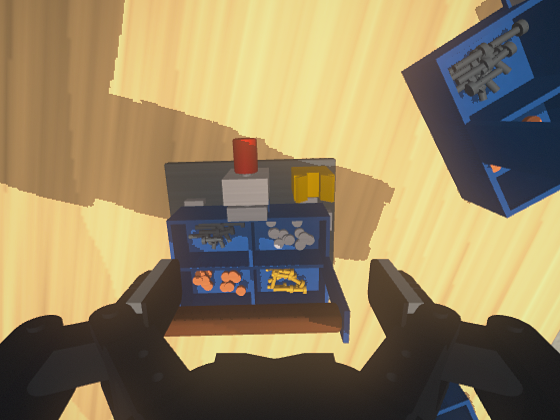

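The wrist view shows the red knob (245,155), aluminium post (246,187), yellow post (313,184) and handle (255,320) clear of each other. Now I measure from the depth cloud.

```bash
python3 - <<'E'
from h import *
p,d,C=load("w1"); M=masks(p)
big=np.s_[100:350,140:370]
g=np.zeros(d.shape,bool);g[big]=1
A=cloud(C,d,g)
yaw=.24
def rect(P,name):
    r=cv2.minAreaRect((P[:,:2]*1000).astype(np.float32));print(name,len(P),"c",np.round(r[0],1),"size",np.round(r[1],1),"ang",round(r[2],2),"z",P[:,2].mean().round(4),np.percentile(P[:,2],[1,99]).round(4))
    return r
def g2(u0,u1,v0,v1,cond=None):
    g=np.zeros(d.shape,bool);g[v0:v1,u0:u1]=1
    return cloud(C,d,g if cond is None else g&cond)
P=g2(215,280,165,215);P=P[(P[:,2]>.075)&(P[:,2]<.088)];rect(P,"alu top")
Y=g2(285,345,160,210,M["yel"]);print("yel z",np.percentile(Y[:,2],[1,50,90,99]));T=Y[Y[:,2]>.074];rect(T,"yel top")
R_=g2(225,265,130,180,M["red"]);rect(R_,"red")
Pl=g2(160,340,155,240);Pl=Pl[abs(Pl[:,2]-.012)<.003];rect(Pl,"plate")
H=g2(160,350,295,345);H=H[(H[:,2]>.155)];rect(H,"handle")
E
```

```text
alu top 1507 c [487.8  35.3] size [44.2 37.4] ang 14.64 z 0.08 [0.0752 0.0825]
yel z [0.05469277 0.07228418 0.07802955 0.07942895]
yel top 397 c [551.7  58.6] size [38.  25.1] ang 14.89 z 0.0769 [0.0741 0.0798]
red 342 c [477.7  73. ] size [17.3 33.1] ang 8.55 z 0.0709 [0.0667 0.0733]
plate 4161 c [494.   12.8] size [200.   99.8] ang 15.08 z 0.0129 [0.0108 0.0147]
handle 4832 c [511.1   3.7] size [147.3 119.4] ang 12.1 z 0.178 [0.1554 0.3123]
```

```bash
python3 - <<'E'
import cv2
p=cv2.imread("pics/w1.png");cv2.imwrite("pics/w1z.png",cv2.resize(p[120:220,190:350],(800,500),interpolation=2))
E
```

```text
(no output)
```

View pics/w1z.png

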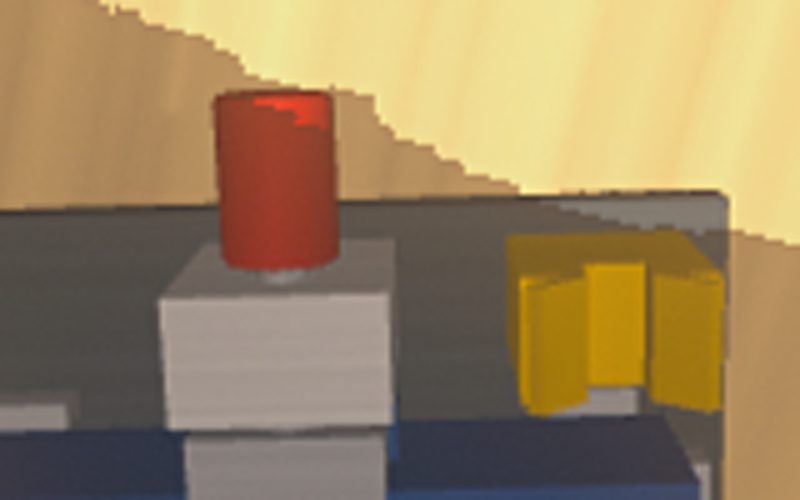

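```bash
python3 - <<'E'
from h import *
p,d,C=load("w1"); M=masks(p)
def g2(u0,u1,v0,v1,cond=None):
    g=np.zeros(d.shape,bool);g[v0:v1,u0:u1]=1
    return cloud(C,d,g if cond is None else g&cond)
H=g2(165,350,295,345);H=H[(H[:,2]>.157)&(H[:,2]<.168)]
r=cv2.minAreaRect((H[:,:2]*1000).astype(np.float32));print("handle",r)
yaw=.262; D=dockR(yaw)
def ext(P,n):
    q=P@D; a=np.percentile(q,[1,99],axis=0)*1000; print(n,a.round(1).tolist(),"mid",a.mean(0).round(1))
ext(H,"handle")
P=g2(215,280,165,206);P=P[(P[:,2]>.075)&(P[:,2]<.088)];ext(P,"alu")
Y=g2(285,345,160,210,M["yel"]);ext(Y[Y[:,2]>.075],"yel");
hsv=cv2.cvtColor(p,cv2.COLOR_RGB2HSV).astype(int);r=((hsv[...,0]<8)|(hsv[...,0]>172))&(hsv[...,1]>150)&(hsv[...,2]>60)
R_=g2(225,265,130,180,r);R_=R_[R_[:,2]>.04];ext(R_,"red")
# knob axis direction from red: line fit of top ridge (row mid columns)
v,u=np.nonzero(r[130:180,225:265]);v+=130;u+=225
mid=[(np.mean([u[v==k].min(),u[v==k].max()]),k) for k in range(v.min()+2,v.max()-2)]
W=np.array([onz(C,a,b,.06) for a,b in mid]);q=W@D;print("axis pts x",(q[[0,len(q)//2,-1]]*1000).round(1).tolist())
Pl=g2(160,340,155,240);Pl=Pl[abs(Pl[:,2]-.012)<.003];ext(Pl,"plate")
# plate outer edge yaw
q=Pl@D; b=np.round(q[:,0],3);xs=np.unique(b);e=[(x,np.percentile(q[b==x,1],1)) for x in xs if (b==x).sum()>10]
e=np.array(e);print("slope",np.polyfit(e[5:-5,0],e[5:-5,1],1))
E
```

```text
handle ((521.2286987304688, -43.825374603271484), (146.76548767089844, 30.353620529174805), 15.39876937866211)
handle [[-564.5, 162.9, 157.4], [-423.4, 187.3, 167.4]] mid [-493.9  175.1  162.4]
alu [[-502.0, 73.8, 76.6], [-458.7, 99.6, 82.6]] mid [-480.4   86.7   79.6]
yel [[-566.9, 73.9, 75.0], [-529.1, 98.5, 79.8]] mid [-548.    86.2   77.4]
red [[-491.2, 37.1, 62.5], [-469.3, 69.7, 73.2]] mid [-480.3   53.4   67.9]
axis pts x [[-480.4, 38.8, 60.0], [-480.2, 53.6, 60.0], [-480.0, 68.7, 60.0]]
plate [[-579.6, 66.0, 10.8], [-381.9, 150.6, 14.7]] mid [-480.8  108.3   12.8]
slope [0.00376271 0.06869162]
```

Measurements agree (in the frame rotated by yaw 0.262): bore and knob axis at x = -480.3, post outer face at y = 73.6, knob centre at y = 53.5, and yellow post 68 mm away as specified. Now I grasp the knob.

```bash
cat >> h.py <<'E'
YAW=.263; D=dockR(.262)
TR=toolrot(YAW)
def w(x,y,z): # rotated coords in mm
    return D@np.array([x,y,z])/1000
E
python3 - <<'E'
from h import *
goto(w(-480.3,53,160),TR); move_linear(w(-480.3,53,56),feed=.1); hold(.2)
shot("w2");print(get_t(),get_force(),(get_ee_pos()@D*1000).round(1))
gripper_to(.034);hold(.2);shot("w3");print(get_opening(),get_force())
E
```

```text
4.8917 [ 0.53025374  1.09912768 -0.21748403] [-480.6   53.1   56.3]
0.033866948202835624 [-1.17318077 -0.15940831 -0.8080004 ]
```

View pics/w3.png

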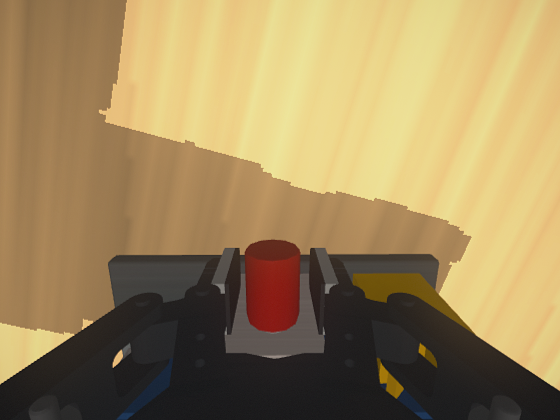

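The knob (cols 245–300) sits between the pads (about 238–310), centred within about 0.5 mm. I close and draw it out.

```bash
python3 - <<'E'
from h import *
gripper_to(.015);hold(.3);print(get_opening(),get_force(),get_moment(),(get_ee_pos()@D*1000).round(1))
p=get_ee_pos()
n=D@np.array([0,-1,0])
move_linear(p+n*.01,feed=.04);print(get_force(),get_opening())
move_linear(p+n*.056,feed=.06);hold(.3);print(get_force(),get_opening(),(get_ee_pos()@D*1000).round(1),get_t())
shot("w4")
p,d=snapshot("scene");cv2.imwrite("pics/s4.png",cv2.resize(p[130:290,190:390,::-1],(800,640))[:600])
E
```

```text
0.02244093787223309 [-1.3532835   0.41624339  3.90112989] [-0.08365965  0.21643426  0.02182975] [-480.3   53.    56.1]
[-1.14321067  0.99224478  2.12926539] 0.022276311178163644
[-0.89637742  0.25919892  0.62810074] 0.02263613933149258 [-480.3   -2.8   56.1] 7.8583
```

View pics/w4.png

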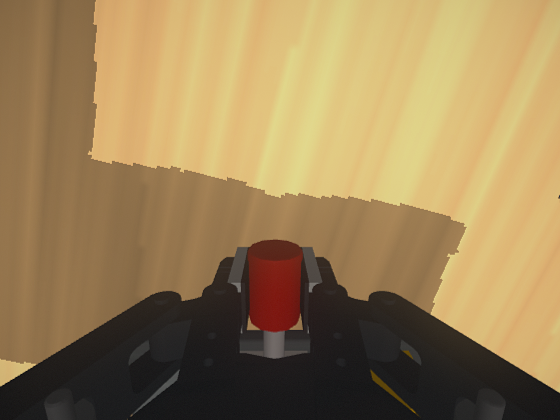

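View pics/s4.png

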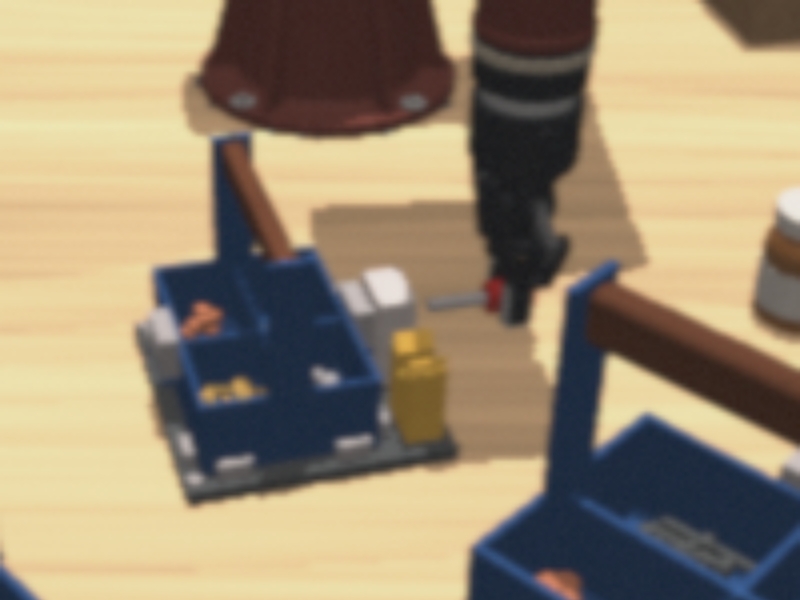

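The pin is fully out, level and held. Now I lift it, carry it over the notch and lower it while watching the force.

```bash
python3 - <<'E'
from h import *
move_linear(w(-480.3,-3,84),feed=.1)
move_linear(w(-548.3,-3,84),feed=.12)
move_linear(w(-548.3,53.3,84),feed=.1);hold(.2);print((get_ee_pos()@D*1000).round(1),get_force())
shot("w5")
p,d=snapshot("scene");cv2.imwrite("pics/s5.png",cv2.resize(p[160:260,220:345,::-1],(750,600),interpolation=2)); print(get_t())
E
```

```text
[-548.2   52.7   84. ] [ 0.46227315  0.04827939 -0.40305852]
10.125
```

View pics/w5.png

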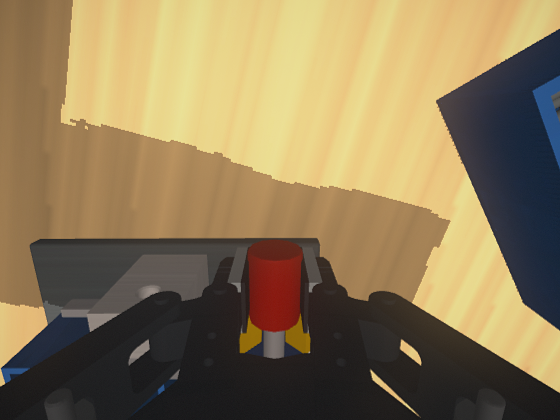

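View pics/s5.png

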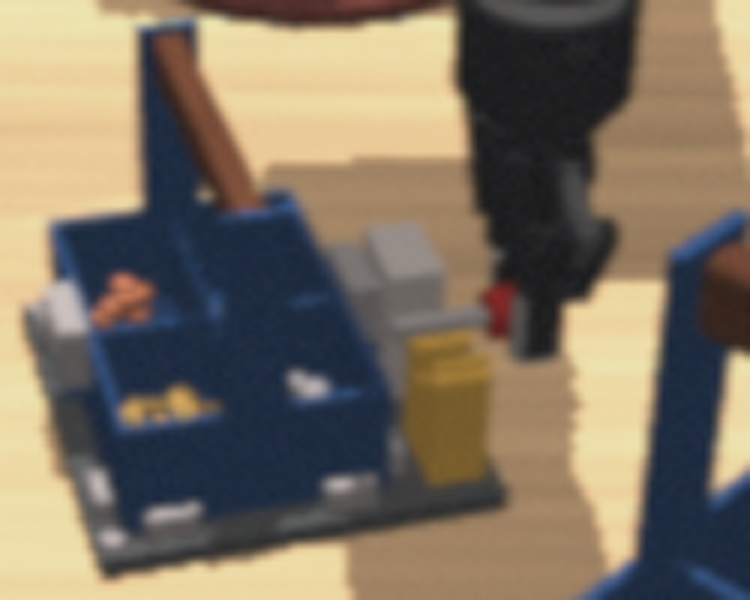

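The shaft is lined up over the notch. I'll back off 2 mm to keep the tip away from the tray wall; the balance point stays well inside the post. Then I lower.

```bash
python3 - <<'E'
from h import *
x,y=-548.3,51.3
move_linear(w(x,y,84),feed=.05);move_linear(w(x,y,62),feed=.05);hold(.15);f0=get_force();print(f0,(get_ee_pos()@D*1000).round(1))
for z in np.arange(61,54.9,-.5):
    move_linear(w(x,y,z),feed=.02);hold(.1);f=get_force();print(z,(f-f0).round(1),(get_ee_pos()@D*1000).round(1))
    if np.linalg.norm(f-f0)>4:break
print(get_t())
p,d=snapshot("scene");cv2.imwrite("pics/s6.png",cv2.resize(p[160:260,220:345,::-1],(750,600),interpolation=2));shot("w6")
E
```

```text
[ 1.35882019  0.67825934 -1.43670922] [-548.6   51.4   62.3]
61.0 [-1.5 -0.4  0.7] [-548.3   51.3   61.1]
60.5 [-0.8 -0.3  1.4] [-548.3   51.3   60.5]
60.0 [-1.2  0.2  2.1] [-548.3   51.3   60. ]
59.5 [-1.1 -1.1  0.4] [-548.3   51.3   59.5]
59.0 [-1.   0.2  1.3] [-548.3   51.3   59. ]
58.5 [-1.1 -0.6  0.6] [-548.3   51.3   58.5]
58.0 [-1.1 -1.   1.1] [-548.3   51.3   58. ]
57.5 [-0.8 -1.   0.9] [-548.3   51.3   57.5]
57.0 [-1.3 -0.5  2.4] [-548.3   51.3   57. ]
56.5 [-1.1 -0.4  5. ] [-548.4   51.3   56.7]
14.6167
```

View pics/s6.png

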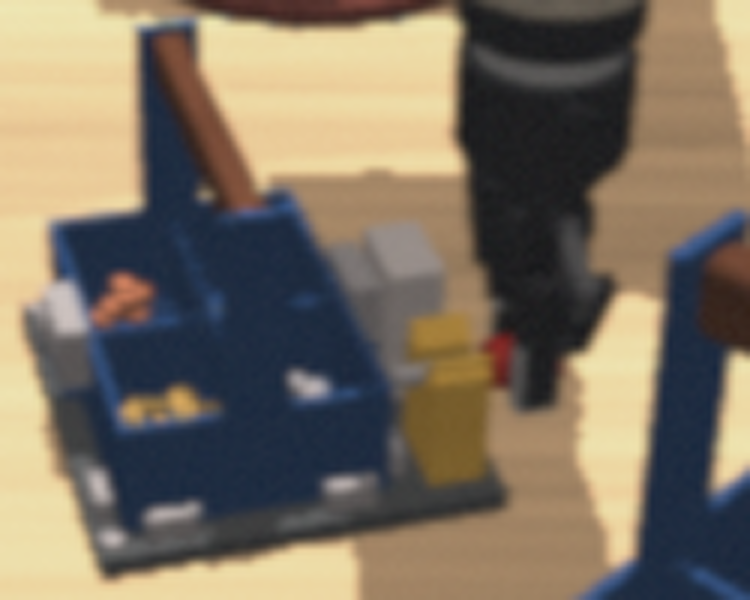

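View pics/w6.png

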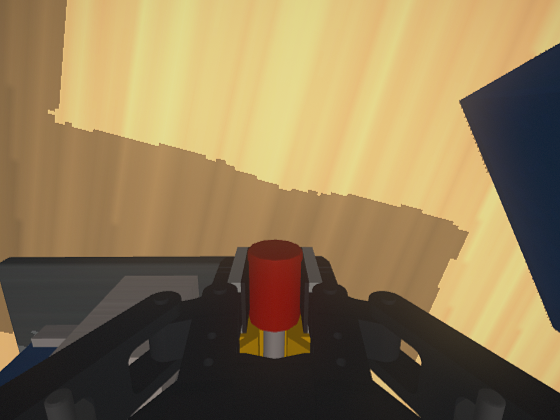

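The shaft seated at the expected height (contact at about 56.7). Now I release and lift clear.

```bash
python3 - <<'E'
from h import *
gripper_to(.045);hold(.4)
move_linear(w(-548.3,51.3,115),feed=.1);move_linear(w(-548.3,51.3,210),feed=.2)
D0=w(-500,110,260);goto(D0,TR);hold(.2);shot("w7");print(get_t())
E
python3 - <<'E'
from h import *
p,d,C=load("w7");hsv=cv2.cvtColor(p,cv2.COLOR_RGB2HSV).astype(int)
r=((hsv[...,0]<8)|(hsv[...,0]>172))&(hsv[...,1]>150)&(hsv[...,2]>60)
P=cloud(C,d,r);q=P@D*1000;k=(q[:,2]>50)&(abs(q[:,0]+548)<20);q=q[k];print(np.percentile(q,[1,50,99],axis=0).round(1))
k=(abs(q[:,1]-np.median(q[:,1]))<13)
E
```

```text
17.525
[[-559.1   35.6   62.7]
 [-547.6   51.6   71.2]
 [-537.7   67.9   73.7]]
```

View pics/w7.png

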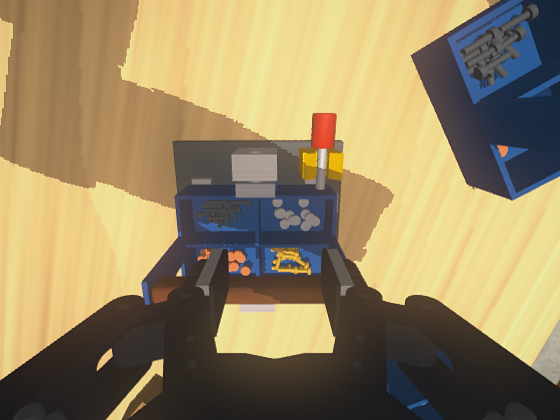

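The pin rests in the notch: knob at (324,130), shaft along the notch, knob centre at x = -547.6/-548.4 and y = 51.7, and the height matches. Next I turn the gripper 90° over the handle and look.

```bash
cat >> h.py <<'E'
TH=toolrot(YAW+np.pi/2)
E
python3 - <<'E'
from h import *
print(solve_ik(w(-480.4,177,250),TH))
gripper_to(.08)
goto(w(-480.4,177,250),TH);hold(.2);shot("w8");print(get_t(),get_joints(),(get_ee_pos()@D*1000).round(1))
p,d,C=load("w8")
g=np.zeros(d.shape,bool);g[:,120:440]=1
q=cloud(C,d,g)@D*1000
k=(q[:,2]>160)&(q[:,2]<167)&(abs(q[:,0]+480)<60)&(abs(q[:,1]-177)<25);q=q[k]
print(len(q),np.percentile(q,[.5,50,99.5],axis=0).round(1))
for x in range(-540,-420,10):
    m=abs(q[:,0]-x)<3
    if m.sum()>5:print(x,m.sum(),q[m,1].min().round(1),q[m,1].max().round(1))
E
```

```text
[-2.33886482e-01  2.63327627e-01 -1.78422456e-01  1.12904624e+00
 -4.44089210e-16 -4.96886482e-01]
19.725 [-2.33678705e-01  2.63311712e-01 -1.78395136e-01  1.12907281e+00
  2.45153652e-05 -4.96581109e-01] [-480.4  176.9  250. ]
3558 [[-539.1  169.7  160.6]
 [-473.3  177.6  164.6]
 [-420.4  185.7  166.3]]
-540 66 170.0 184.7
-530 143 170.1 185.4
-520 152 170.2 185.3
-510 160 170.2 185.2
-500 166 169.5 185.1
-490 172 169.6 185.0
-480 176 169.7 185.6
-470 183 169.8 185.6
-460 186 169.9 185.4
-450 194 170.0 185.3
-440 205 170.0 185.2
-430 216 170.2 185.8
```

View pics/w8.png

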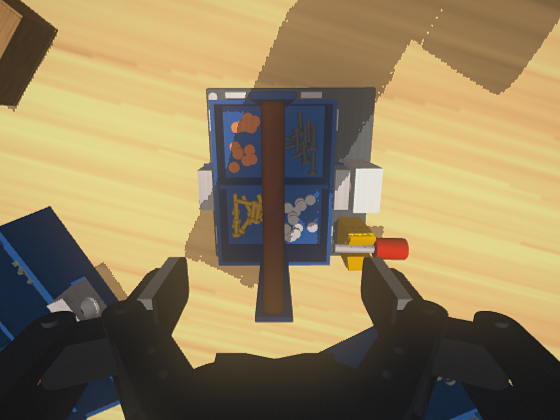

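Handle centreline at y = 177.6, straight along x (cols 263–285). I check its ends to find the middle.

```bash
python3 - <<'E'
from h import *
p,d,C=load("w8")
g=np.zeros(d.shape,bool);g[:,200:340]=1
q=cloud(C,d,g)@D*1000
k=(q[:,2]>157)&(q[:,2]<169)&(abs(q[:,1]-177.6)<6);q=q[k]
print(q[:,0].min(),q[:,0].max())
for y in (-4,0,4):
    m=abs(q[:,1]-177.6-y)<2;print(q[m,0].min(),q[m,0].max())
g=np.zeros(d.shape,bool);g[:,200:345]=1
q=cloud(C,d,g)@D*1000;k=(q[:,2]>62)&(q[:,2]<71)&(q[:,0]>-580)&(q[:,0]<-370);q=q[k];print("rim",np.percentile(q,[.5,99.5],axis=0).round(1))
E
```

```text
-566.0041150871446 -396.1965997177733
-565.7974927986686 -396.1965997177733
-565.7992565648292 -396.2052594268078
-566.0041150871446 -396.2273600486425
rim [[-565.9  103.2   62.3]
 [-396.5  240.1   70.3]]
```

Handle and tray middle is at x = -481.1. I descend and grip.

```bash
python3 - <<'E'
from h import *
x,y=-481.1,177.6
move_linear(w(x,y,200),feed=.15);move_linear(w(x,y,146),feed=.08);hold(.2);print(get_force(),(get_ee_pos()@D*1000).round(1))
gripper_to(.03);hold(.1);print(get_force())
gripper_to(.005);hold(.4);print(get_opening(),get_force(),get_moment(),(get_ee_pos()@D*1000).round(1),get_t())
p,d=snapshot("scene");cv2.imwrite("pics/s9.png",cv2.resize(p[130:260,190:345,::-1],(715,600),interpolation=2))
E
```

```text
[ 0.6339524  -0.55250821  0.24627444] [-481.4  177.8  146.5]
[0.27742199 0.25385295 0.41062656]
0.015225449380847153 [ 0.3967351  -2.64567952  1.82673733] [-0.54811916 -0.02239654 -0.04302374] [-481.2  177.8  146.1] 22.5333
```

View pics/s9.png

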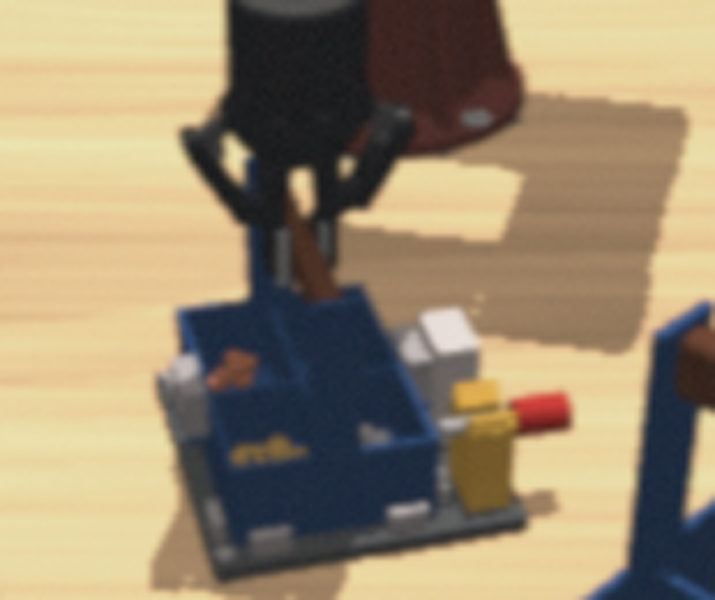

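The handle is gripped (15.2 mm) and the pin is still parked. Now a slow straight lift.

```bash
python3 - <<'E'
from h import *
p=get_ee_pos()
move_linear(p+[0,0,.02],feed=.04);hold(.2);print(get_force(),get_moment(),get_opening())
move_linear(p+[0,0,.1],feed=.06);hold(.6);print(get_force(),get_moment(),get_opening(),(get_ee_pos()@D*1000).round(1),get_t())
p,d=snapshot("scene");np.save("s10.npy",d);cv2.imwrite("pics/s10f.png",p[:,:,::-1]);cv2.imwrite("pics/s10.png",cv2.resize(p[110:260,190:345,::-1],(620,600),interpolation=2));shot("w10")
E
python3 - <<'E'
from h import *
p,d,C=load("w10")
# tray rim & handle level
g=np.zeros(d.shape,bool);g[:,200:345]=1
q=cloud(C,d,g)@D*1000
k=(q[:,2]>254)&(q[:,2]<275)&(abs(q[:,1]-177)<7);h=q[k]
if len(h)>20: print("handle z slope x",np.polyfit(h[:,0],h[:,2],1),h[:,0].min(),h[:,0].max())
k=(q[:,2]>155)&(q[:,2]<180)&(q[:,0]>-580)&(q[:,0]<-370);h=q[k]
A=np.c_[h[:,0]+480,h[:,1]-177,np.ones(len(h))];print("rim",len(h),np.linalg.lstsq(A,h[:,2],rcond=None)[0],np.percentile(h,[1,99],axis=0).round(1))
hsv=cv2.cvtColor(p,cv2.COLOR_RGB2HSV).astype(int)
r=((hsv[...,0]<8)|(hsv[...,0]>172))&(hsv[...,1]>150)&(hsv[...,2]>60)
P=cloud(C,d,r)@D*1000;k=(P[:,2]>50)&(P[:,2]<85)&(abs(P[:,0]+548)<20);print("knob",k.sum(),np.percentile(P[k],[1,50,99],axis=0).round(1))
E
```

```text
[-0.11959384  0.02610066 -5.43214365] [-0.0146274   0.01264857  0.03080618] 0.015235933397112246
[-0.13088877  0.27686646 -5.73264378] [-0.03141083  0.02101546 -0.01890662] 0.015227736585138952 [-481.1  177.8  246.1] 25.5167
handle z slope x [3.58551928e-03 2.66336671e+02] -509.83279485425015 -395.80369103944344
rim 1553 [7.99835131e-02 1.20343923e-02 1.60214722e+02] [[-543.7  129.   155.3]
 [-396.1  233.7  169.2]]
knob 597 [[-556.7   36.4   60.6]
 [-545.7   51.3   71. ]
 [-537.4   68.9   73.7]]
```

View pics/s10.png

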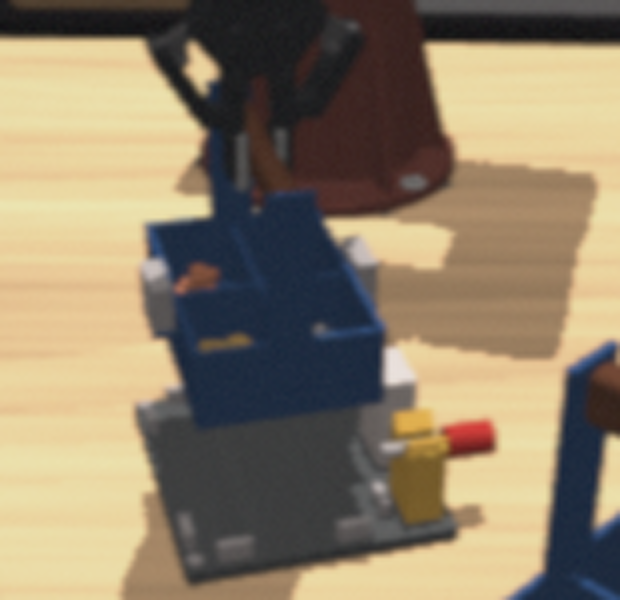

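View pics/w10.png

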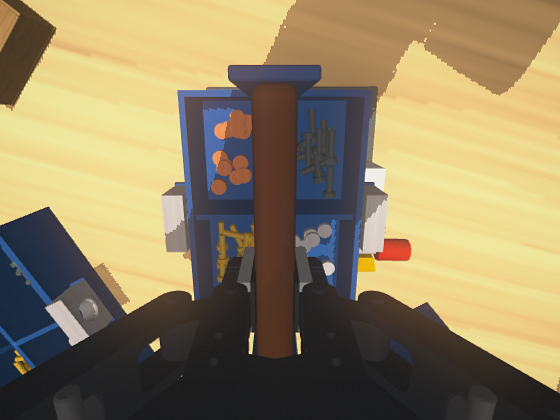

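The tray hangs clear about 100 mm up and steady; the handle slopes 0.004 rad. The pin is still parked, so I hand in.

```bash
python3 - <<'E'
from h import *
print(np.abs(get_qd()).max(),get_force(),get_t());finish_job()
E
```

```text
0.0016023289591174344 [-0.2991912  -0.0754166  -5.31866118] 25.6167
the job is handed in; nothing more can be done
```

I drew the red-knobbed pin straight out of its post, laid it in the yellow notch and let go. I then lifted the smallest tray by its handle and handed in at 25.6 s, still holding it about 100 mm above its docked position. The hand-in reports no verdict, so what follows rests on my last checks.

- **Tray:** the handle slopes 0.004 rad along its length. The arm was practically still, the wrist read a steady load of about 5.4 N, and the grip opening held at 15.2 mm.
- **Pin:** the last wrist picture shows it lying in the notch. The knob is within about 2 mm of its expected place across the notch. By my estimate the shaft middle is about 4 mm from the notch point along its axis, well inside the 14 mm allowed. After the lift the knob was partly hidden, so that sideways reading is rougher than the one taken just after parking, which was under 1 mm.
- **Doubtful check:** the rim-plane fit gave a slope of 0.08 along x and 0.012 along y. The 0.08 does not match the handle reading. I put it down to the fit mixing rim points with the tray's uprights and interior points, and did not repeat it. Both the pictures and the handle show the tray level.
- **Bystanders:** the gripper never went near the jar, screwdriver or bin, but I did not measure their positions again.

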